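Switch off the parts feeder and load its hopper

ROBOT

A 6-joint arm with a two-finger parallel gripper is mounted at the origin on the work surface. World frame = base frame: x ahead of the robot, y to its left, z up, the work surface at z = 0. Lengths are in m, angles in rad, forces in N, time in s.
With the tool pointing down it reaches from about 0.225 to 0.875 m from the base axis. Payload 3.4 kg.
Tool frame: the origin (TCP) lies at the very end of the fingers, on their centre line; the grasp point (between the pads) lies 19 mm behind it (grip_depth is the distance from the TCP to the grasp point, in m); x points along the fingers, z is the direction in which the jaws open and shut, and the axes are right-handed (so a half turn about x gives the same grasp; the last joint's range is limited). The gripper opens to 85 mm and grips with 20 to 120 N. Pads are 22 mm wide; open, the fingers measure 114 mm over their backs; the gripper's body (76 mm by 85 mm) begins 54 mm behind the grasp point. The pads swing forward as they close: fully open they stand 13 mm farther back than shut.
Start: joints at [1.064, 0.276, 1.505, -0, 1.361, -0.121], TCP at [0.216, 0.533, 0.231] pointing down, gripper open.
Joint ranges: [-2.89, 2.89], [-0.75, 2.08], [0.22, 2.7], [-1.18, 4.32], [0.11, 2.71], [-2.7, 2.7]. Speed limits (rad/s): [2.57, 2.57, 3.14, 3.14, 3.14, 3.14].

INTERFACE

Orientations are given as a unit quaternion [w, x, y, z].
In Python, from rig import get_state, get_image, sign_off, grip_depth gives the robot as it stands. The module is installed in compiled form; this text tells all that it offers.
- The arm moves only by the tool arm_command, never from a script. Its argument "series" is a list of rows, each an object with "dp": the shift along the tool's x, y, z scaled (see below), a list of three; "angular": the turn, a rotation vector about the tool's x, y, z scaled (see below), a list of three; "gripper": the finger opening in mm, from 0 to 85.4. A call has exactly 8 rows; each row shifts and turns the pose as measured when the row begins, along the tool's axes as they then stand; what a row does not reach is not made up. The controller multiplies each number of a shift by 0.12 m and each number of a turn by 90 degrees. A row lasts 1/8 s, in which the tool goes at most 62.5 mm and 10.7 degrees, less where a joint would pass 70% of its speed; a pose out of reach is approached as far as the arm can. A call with a number of a shift or a turn outside -1 to 1 is refused whole. A call with a gripper value outside its range is refused whole. The fingers move at their own pace and stop on an object; "grip_force" is the grip in N (left out, the last holds). Time passes only in rows, so rows that do not move let the fingers close, or fill a call up. It gives the time, the measured TCP pose, the force and the opening at its end, in the units of the state.
- get_state(): the state, without advancing time (a new reading comes with each control period).
- get_image(name): name is "scene" or "top" or "wrist"; returns a dict with "image" (384x512x3 uint8, blue, green, red), "depth" (384x512 float32, m along the optical axis (not along the pixel's ray), 0 where there is no reading), "mtx" (3x3 intrinsics, pixels), "view" (4x4, takes a point from world to camera coordinates); the wrist camera has in their place "mount" (4x4, takes a point from camera to tool coordinates, whose origin is the TCP and whose axes are the tool frame's). Camera axes: x right, y up, looking along -z (the intrinsics and any distortion apply to the point x, -y, -z); pixel columns grow to the right and rows downward; lengths in m; the calibration is good to about 2 mm. A picture is of the moment at which its call begins: read the wrist's pose just before it.
- sign_off(): hands the job in, once; it reports no verdict.
The state is a dict: "clock": time; "qpos": joint angles; "qd": joint speeds; "effort": joint torques, N m; "position": TCP position; "ee_rot": TCP orientation; "contact_force": force on the tool from outside, world axes, zero at the start; "moment": the same for the moment, N m; "width": finger opening in m.
Only numpy, scipy, OpenCV 4.12 (cv2) and the standard library are available. Lean on these libraries where they do the work, as an engineer would, in place of code of your own. Each camera call takes 0.05 s, during which the arm holds its last target. There are 200 camera calls.

TASK

Load the parts feeder: first turn the black speed knob on the control box fully anticlockwise to its off stop, so the feeder stands still, then lift the red handle of the hinged loading tray to tip all five blanks into the green hopper. Lower the tray level again and let go, and leave the blue parts bin and the yellow oil bottle where they are.

Things in the scene. Friction and masses are not known exactly. Their poses are not given: they have to be found in the camera images.
- control_box: White steel control box fixed to the bench, 130 mm (its x) by 150 mm (its y) by 60 mm high; origin at the centre of its underside, z up, front towards its -x. On top, over the origin, sits the black speed knob in a ring of white dial marks, with one red dot at the front (-x) end of the dial.
- speed (a joint): Angle of the speed knob in rad: 0 = off, at the end stop, fully anticlockwise seen from above; grows clockwise to 4.71. It starts between 0.9 and 2.5. It turns about a vertical axis, stays where it is left, and needs about 0.06 N m. At 0 the grip bar lies along the box's x axis, its white pointer line towards the red dot.
- speed_grip (a point): Point on the knob's axis at the height to grip it, 97 mm above the bench. The point turns with the knob; its x axis lies along the grip bar, pointer end at -x. The bar is 61 mm long, 14 mm thick and 32 mm high (72 to 104 mm above the bench), and stands on a disc 64 mm in diameter whose top is 74 mm above the bench.
- feeder: Bench parts feeder fixed to the bench: grey drive casing 165 by 170 mm, 115 mm high, on the robot's side (-x), green open-topped hopper 210 by 200 mm on the far side (+x); origin on the bench below the tray's hinge line, x towards the hopper, z up. The tray lies over the casing.
- hopper_in (a point): Centre of the hopper's inner floor, 24 mm above the bench; 95 mm to the +x side of the hinge line; axes as the feeder's. The inside is 198 by 188 mm (x, y); the walls are 6 mm thick and rise 120 mm above this floor, 106 mm on the tray's side.
- tray (a joint): Tip angle of the loading tray in rad: 0 = level, resting; grows as the handle end is lifted, so that the tray pours over its hinge end into the hopper; stop at 1.2. The hinge is damped; let go, the tray sinks back to 0. Blanks slide from about 0.4 to 0.7 rad on; at 1.1 rad all slide out.
- tray_hinge (a point): Middle of the tray's hinge line, which is level with the tray's floor, 135 mm above the bench and along the feeder's y; fixed, axes as the feeder's. The aluminium tray lies to its -x side: 155 mm long, 164 mm wide, walls 40 mm high on three sides, open at the hinge; 0.3 kg without the blanks.
- tray_handle (a point): Middle of the tray's red round handle bar, 14 mm in diameter, 120 mm long along the tray's y, held by an arm at each end. With the tray level it is 215 mm to the -x side of the hinge line and 20 mm above it (155 mm above the bench); 53 mm are free between bar and tray, and nothing is below it. The point moves with the tray; its axes are the tray's (the feeder's when level).
- blank0: loose aluminium flange blank standing in the loading tray: a disc 52 mm in diameter and 14 mm thick with a hub 30 mm in diameter on top, 28 mm high in all, 100 g; origin at the middle of its height, on its axis
- blank1: loose aluminium flange blank standing in the loading tray: a disc 52 mm in diameter and 14 mm thick with a hub 30 mm in diameter on top, 28 mm high in all, 100 g; origin at the middle of its height, on its axis
- blank2: loose aluminium flange blank standing in the loading tray: a disc 52 mm in diameter and 14 mm thick with a hub 30 mm in diameter on top, 28 mm high in all, 100 g; origin at the middle of its height, on its axis
- blank3: loose solid brass bush blank standing in the loading tray: a cylinder 30 mm in diameter and 32 mm high, 100 g; origin at its centre
- blank4: loose solid brass bush blank standing in the loading tray: a cylinder 30 mm in diameter and 32 mm high, 100 g; origin at its centre
- parts_bin: Open blue plastic bin of scrap discs, 130 by 150 by 70 mm, origin under its centre, z up. Bystander: it must stay where it is.
- oil_bottle: Yellow plastic bottle with a red cap, 64 mm across, 170 mm high, origin under its centre. Bystander: it must stay where it is.

How it is judged:
On the way, in this order (a step that is already met when the one before it is completed fails the run):
1. the knob is turned to its off stop while the tray is still level and loaded (value of joint speed below 0.08 rad and value of joint tray below 0.15 rad), for 0.2 s.
2. the tray is tipped up and all five blanks are in the hopper (value of joint tray above 0.3 rad and x of blank0 in the frame of hopper_in between -0.1 and 0.1 m and y of blank0 in the frame of hopper_in between -0.1 and 0.1 m and z of blank0 in the frame of hopper_in between 0 and 0.105 m and x of blank1 in the frame of hopper_in between -0.1 and 0.1 m and y of blank1 in the frame of hopper_in between -0.1 and 0.1 m and z of blank1 in the frame of hopper_in between 0 and 0.105 m and x of blank2 in the frame of hopper_in between -0.1 and 0.1 m and y of blank2 in the frame of hopper_in between -0.1 and 0.1 m and z of blank2 in the frame of hopper_in between 0 and 0.105 m and x of blank3 in the frame of hopper_in between -0.1 and 0.1 m and y of blank3 in the frame of hopper_in between -0.1 and 0.1 m and z of blank3 in the frame of hopper_in between 0 and 0.105 m and x of blank4 in the frame of hopper_in between -0.1 and 0.1 m and y of blank4 in the frame of hopper_in between -0.1 and 0.1 m and z of blank4 in the frame of hopper_in between 0 and 0.105 m), for 0.1 s.
At the end, for the whole second after the job is handed in: The knob is within 0.08 rad (about 5 degrees) of its off stop, the tray is level again (within 0.08 rad), and all five blanks lie still inside the hopper, below its rim (value of joint each of speed, tray below 0.08 rad and x of blank0 in the frame of hopper_in between -0.1 and 0.1 m and y of blank0 in the frame of hopper_in between -0.1 and 0.1 m and z of blank0 in the frame of hopper_in between 0 and 0.105 m and x of blank1 in the frame of hopper_in between -0.1 and 0.1 m and y of blank1 in the frame of hopper_in between -0.1 and 0.1 m and z of blank1 in the frame of hopper_in between 0 and 0.105 m and x of blank2 in the frame of hopper_in between -0.1 and 0.1 m and y of blank2 in the frame of hopper_in between -0.1 and 0.1 m and z of blank2 in the frame of hopper_in between 0 and 0.105 m and x of blank3 in the frame of hopper_in between -0.1 and 0.1 m and y of blank3 in the frame of hopper_in between -0.1 and 0.1 m and z of blank3 in the frame of hopper_in between 0 and 0.105 m and x of blank4 in the frame of hopper_in between -0.1 and 0.1 m and y of blank4 in the frame of hopper_in between -0.1 and 0.1 m and z of blank4 in the frame of hopper_in between 0 and 0.105 m and linear speed of each of blank0, blank1, blank2, blank3, blank4 below 0.03 m/s); the robot touches nothing.
It fails at once if the blue parts bin or the oil bottle is shifted by more than 40 mm (distance of any of parts_bin, oil_bottle from where it was at the start of the episode above 0.04 m).
It also fails if it takes over 67 s, if anything falls off the work surface, if the arm or the gripper's body presses on something with over 40 N, if the wrist force passes 120 N, or if a joint passes its speed limit or range.

## Working session

There is one attempt and no reset: what is moved stays moved. The work goes in short steps, Python scripts to look and compute and a tool call to move; the robot and the scene stay as the last step left them, time stands still between calls to the robot, and variables do not carry over. Pictures are saved under pics/ and viewed, about 8 in all and at most 12, crops included, and the job is handed in when it is done.

Besides the shell and the picture viewer there is one more tool, called as name(argument=value, ...) on one line, values as JSON. arm_command: Moves the arm, as the interface text tells. Its arguments: {"type":"object","properties":{"series":{"type":"array","items":{"type":"object","properties":{"dp":{"type":"array","items":{"type":"number"}},"angular":{"type":"array","items":{"type":"number"}},"gripper":{"type":"number"}}}},"grip_force":{"type":"number"}},"required":["series"]}

```bash
mkdir -p pics; cat > h.py <<'E'
import numpy as np, cv2
from rig import *
from scipy.spatial.transform import Rotation as R
def rot(s):
    w,x,y,z=s["ee_rot"]; return R.from_quat([x,y,z,w])
def world(d,s=None):
    """per-pixel world points from depth"""
    z=d["depth"]; h,w=z.shape; K=d["mtx"]
    u,v=np.meshgrid(np.arange(w),np.arange(h))
    p=np.stack([(u-K[0,2])/K[0,0]*z,-(v-K[1,2])/K[1,1]*z,-z],-1)
    if "view" in d: M=np.linalg.inv(d["view"])
    else:
        T=np.eye(4); T[:3,:3]=rot(s).as_matrix(); T[:3,3]=s["position"]; M=T@d["mount"]
    return p@M[:3,:3].T+M[:3,3]
E
python3 - <<'E'
from h import *
s=get_state(); print(s, grip_depth if not callable(grip_depth) else grip_depth())
a=get_image("scene"); b=get_image("top")
np.savez("im0.npz",top=b["image"],tw=world(b),sc=a["image"],sw=world(a))
print(b["mtx"],np.linalg.inv(b["view"]),np.linalg.inv(a["view"]))
cv2.imwrite("pics/a.png",a["image"]);cv2.imwrite("pics/b.png",b["image"])
E
```

```text
{'clock': 0.0, 'qpos': array([ 1.06400452e+00,  2.76589914e-01,  1.50616568e+00,  2.10724167e-05,
        1.36070893e+00, -1.20979190e-01]), 'qd': array([ 0.0006621 ,  0.00033847,  0.00197104,  0.00099684, -0.00227897,
       -0.00047604]), 'effort': array([-6.35055549e-04, -4.16771615e+01, -2.45801622e+01,  1.07629189e-04,
        1.11220303e-02,  5.28982673e-05]), 'position': array([0.2160984 , 0.53225606, 0.23042965]), 'ee_rot': array([ 0.58598936, -0.39516221,  0.58717517,  0.39457396]), 'contact_force': array([ 0.48498027,  0.15873681, -0.3916036 ]), 'moment': array([-0.01876742, -0.02795922, -0.00803273]), 'width': 0.08524103881757607} 0.0187
[[456.42614226   0.         249.63736134]
 [  0.         456.42614226 193.46967434]
 [  0.           0.           1.        ]] [[-0.00599244  0.99393372 -0.10981731  0.47491939]
 [-0.99994419 -0.00691157 -0.00799088 -0.01212069]
 [-0.00870141  0.10976329  0.99391967  1.44317115]
 [ 0.          0.          0.          1.        ]] [[ 0.06728616 -0.77830724  0.6242679   1.20413132]
 [ 0.99771838  0.04901835 -0.04642447 -0.05538593]
 [ 0.00553192  0.62596728  0.7798297   0.87517653]
 [ 0.          0.          0.          1.        ]]
```

View pics/b.png

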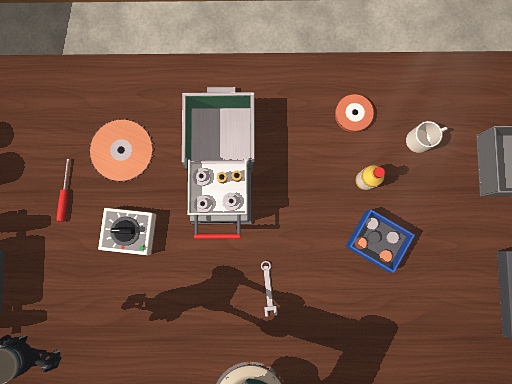

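View pics/a.png

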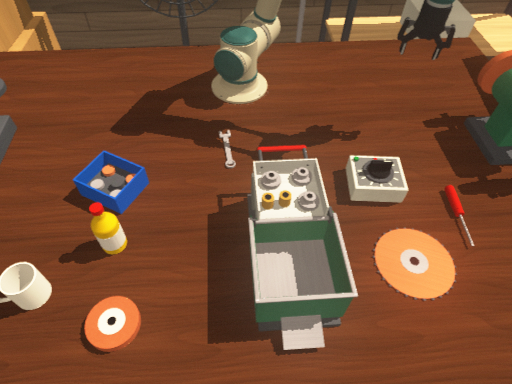

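The top view shows the control box at about (127,232) and the red handle at (217,236). The tray with its five blanks is at (218,188) and the hopper is above it. Bin (382,240) and bottle (370,178) are clear to the right. Next I measure the box, knob bar and handle.

```bash
python3 - <<'E'
from h import *
d=np.load("im0.npz"); im=d["top"].astype(int); W=d["tw"]; b,g,r=im[...,0],im[...,1],im[...,2]
u,v=np.meshgrid(np.arange(512),np.arange(384))
def box(x0,x1,y0,y1): return (u>x0)&(u<x1)&(v>y0)&(v<y1)
def rect(m,n):
    c=cv2.minAreaRect(W[m][:,:2].astype(np.float32)); print(n,m.sum(),"c",np.round(c[0],4),"size",np.round(c[1],4),"ang",round(c[2],1),"medz",np.median(W[m][:,2]).round(4),"mean",W[m].mean(0).round(4))
kb=box(90,165,200,262)
rect(kb&(W[...,2]>.05)&(W[...,2]<.12),"box>50mm")
bar=kb&(W[...,2]>.094); rect(bar,"bar")
p=W[bar][:,:2]; q=p-p.mean(0); e=np.linalg.svd(q,full_matrices=False)[2][0]; print("bar axis deg",np.degrees(np.arctan2(e[1],e[0])))
rd=kb&(r>120)&(g<70)&(b<70); print("reddot",rd.sum(),W[rd].mean(0) if rd.any() else 0)
gr=kb&(g>r+40); print("green",gr.sum(),W[gr].mean(0) if gr.any() else 0)
h=box(185,250,228,242)&(r>120)&(g<80)&(W[...,2]>.1); rect(h,"handle")
p=W[h][:,:2]; q=p-p.mean(0); e=np.linalg.svd(q,full_matrices=False)[2][0]; print("handle axis deg",np.degrees(np.arctan2(e[1],e[0])))
tr=box(180,255,155,225)&(W[...,2]>.155)&(W[...,2]<.2); rect(tr,"tray rim")
rect(box(170,265,80,165)&(W[...,2]>.1),"hopper rim")
c=im.astype(np.uint8)[200:262,90:165]; cv2.imwrite("pics/c.png",cv2.resize(c,None,fx=8,fy=8,interpolation=2))
E
```

```text
box>50mm 2123 c [0.5165 0.3778] size [0.1519 0.1299] ang 83.3 medz 0.0622 mean [0.5159 0.3751 0.0652]
bar 122 c [0.5004 0.1968] size [0.4207 0.0139] ang 84.9 medz 0.1042 mean [0.5093 0.3099 0.334 ]
bar axis deg 83.92376546307429
reddot 5 [0.46732463 0.38284686 0.06147738]
green 18 [0.46588072 0.30599926 0.14456285]
handle 194 c [0.4975 0.0904] size [0.1292 0.0113] ang 89.7 medz 0.1602 mean [0.4974 0.0883 0.1605]
handle axis deg -90.36792377712591
tray rim 802 c [0.6217 0.0872] size [0.1694 0.1822] ang 89.9 medz 0.1666 mean [0.6177 0.0916 0.1674]
hopper rim 1596 c [0.697  0.0914] size [0.2083 0.4436] ang 89.8 medz 0.1446 mean [0.8181 0.0948 0.1662]
```

View pics/c.png

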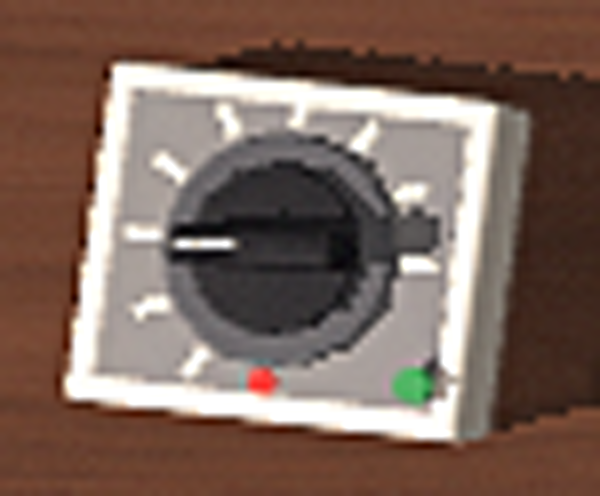

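Pointer is at 9 o'clock and the red dot at 6 o'clock, so the knob needs about 83° anticlockwise. Refining bar angle and computing moves.

```bash
cat >> h.py <<'E'
def go(target,jaw_deg):
    """tool-down target: print dp (units 0.12 m) in tool axes and total turn about tool x (units 90deg)"""
    s=get_state(); r=rot(s); A=r.as_matrix()
    j=np.degrees(np.arctan2(A[1,2],A[0,2]))
    turn=(jaw_deg-j+90)%180-90
    print("pos",s["position"].round(4),"x axis",A[:,0].round(3),"jaw deg",j.round(1),"q",s["qpos"].round(3))
    print("dp units",(A.T@(np.array(target)-s["position"])/.12).round(3),"turn ccw deg",round(turn,1),"-> ang x units",round(-turn/90,3),"F",s["contact_force"].round(1),"M",s["moment"].round(2),"w",s["width"].round(4))
E
python3 - <<'E'
from h import *
d=np.load("im0.npz"); W=d["tw"]
u,v=np.meshgrid(np.arange(512),np.arange(384))
kb=(u>105)&(u<145)&(v>212)&(v<250)
m=kb&(W[...,2]>.094)&(W[...,2]<.115); p=W[m][:,:2]; 
print(m.sum(),p.mean(0),cv2.minAreaRect(p.astype(np.float32)))
q=p-p.mean(0); e=np.linalg.svd(q,full_matrices=False)[2][0]; print("bar",np.degrees(np.arctan2(e[1],e[0])))
go([.5165,.3775,.17],0)
E
```

```text
101 [0.51644978 0.37680804] ((0.5165900588035583, 0.3765140473842621), (0.059796009212732315, 0.013577386736869812), 85.6136474609375)
bar -94.52107971641453
pos [0.2162 0.5323 0.2305] x axis [-0.001 -0.001 -1.   ] jaw deg 67.9 q [ 1.064  0.277  1.506 -0.     1.361 -0.121]Traceback (most recent call last):
  File "<stdin>", line 8, in <module>
  File "h.py", line 21, in go
    print("dp units",(A.T@(np.array(target)-s["position"])/.12).round(3),"turn ccw deg",round(turn,1),"-> ang x units",round(-turn/90,3),"F",s["contact_force"].round(1),"M",s["moment"].round(2),"w",s["width"].round(4))
                                                                                                                                                                                                      ^^^^^^^^^^^^^^^^
AttributeError: 'float' object has no attribute 'round'
```

```bash
sed -i 's/s\["width"\].round(4)/round(float(s["width"]),4)/' h.py; python3 -c "
from h import *
go([.5165,.377,.17],-4.5)"
```

```text
pos [0.2162 0.5323 0.2305] x axis [-0.001 -0.001 -1.   ] jaw deg 67.9 q [ 1.064  0.277  1.506 -0.     1.361 -0.121]
dp units [ 0.504 -2.806 -0.257] turn ccw deg -72.4 -> ang x units 0.804 F [ 0.8 -0.6 -0.4] M [-0.    0.03  0.  ] w 0.0854
```

arm_command(series=[{"dp":[0.06,-0.35,-0.03],"angular":[0,0,0],"gripper":85},{"dp":[0.06,-0.35,-0.03],"angular":[0,0,0],"gripper":85},{"dp":[0.06,-0.35,-0.03],"angular":[0,0,0],"gripper":85},{"dp":[0.06,-0.35,-0.03],"angular":[0,0,0],"gripper":85},{"dp":[0.06,-0.35,-0.03],"angular":[0,0,0],"gripper":85},{"dp":[0.06,-0.35,-0.03],"angular":[0,0,0],"gripper":85},{"dp":[0.06,-0.35,-0.03],"angular":[0,0,0],"gripper":85},{"dp":[0.06,-0.35,-0.03],"angular":[0,0,0],"gripper":85}])

```text
clock: 1.1
position: [0.5214, 0.3762, 0.1674]
ee_rot: [0.583, -0.396, 0.588, 0.397]
contact_force: [0.2, 0.2, -0.4]
width: 0.0851
```

arm_command(series=[{"dp":[0,0,0],"angular":[0.115,0,0],"gripper":85},{"dp":[0,0,0],"angular":[0.115,0,0],"gripper":85},{"dp":[0,0,0],"angular":[0.115,0,0],"gripper":85},{"dp":[0,0,0],"angular":[0.115,0,0],"gripper":85},{"dp":[0,0,0],"angular":[0.115,0,0],"gripper":85},{"dp":[0,0,0],"angular":[0.115,0,0],"gripper":85},{"dp":[0,0,0],"angular":[0.115,0,0],"gripper":85},{"dp":[0,0,0],"angular":[0,0,0],"gripper":85}])

```text
clock: 2.1
position: [0.5228, 0.3716, 0.1604]
ee_rot: [0.7, 0.038, 0.711, -0.045]
contact_force: [1.3, -0.7, 0.7]
width: 0.0852
```

```bash
python3 - <<'E'
from h import *
go([.5165,.377,.17],-4.5)
s=get_state(); d=get_image("wrist"); W=world(d,s)
m=(W[...,2]>.09)&(W[...,2]<.115)&(np.hypot(W[...,0]-.5165,W[...,1]-.377)<.045)
p=W[m][:,:2]; print(m.sum(), cv2.minAreaRect(p.astype(np.float32)) if m.sum()>5 else 0)
if m.sum()>5:
    q=p-p.mean(0); e=np.linalg.svd(q,full_matrices=False)[2][0]; print("bar",np.degrees(np.arctan2(e[1],e[0])),np.median(W[m][:,2]))
m=(W[...,2]>.052)&(W[...,2]<.115)&(np.hypot(W[...,0]-.5165,W[...,1]-.377)<.12)
print("box",cv2.minAreaRect(W[m][:,:2].astype(np.float32)))
cv2.imwrite("pics/d.png",d["image"])
E
```

```text
pos [0.5228 0.3716 0.1604] x axis [-0.016 -0.01  -1.   ] jaw deg -6.7 q [ 5.100e-01  4.280e-01  1.450e+00 -1.000e-03  1.282e+00  6.270e-01]
dp units [-0.079  0.038 -0.059] turn ccw deg 2.2 -> ang x units -0.025 F [ 1.3 -0.7  0.7] M [ 0.04  0.03 -0.02] w 0.0852
1713 ((0.514747679233551, 0.37567809224128723), (0.06106007471680641, 0.014051839709281921), 86.48371887207031)
bar -93.63335337885177 0.1016009216665528
box ((0.5145825147628784, 0.37574446201324463), (0.14938373863697052, 0.1305597573518753), 83.39628601074219)
```

View pics/d.png

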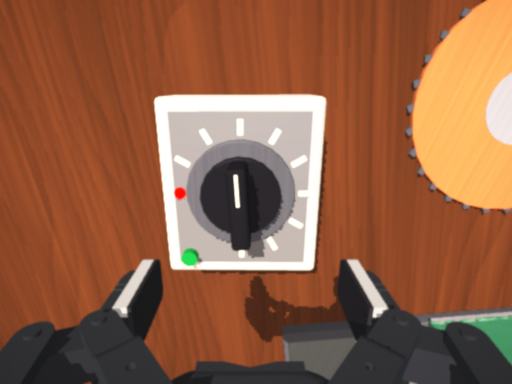

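Wrist view: bar at (240,205), pointer up (+y), red dot left at (180,193), as expected. Correcting tilt and descending.

```bash
cat >> h.py <<'E'
    x=np.array([0,0,-1.]); a=np.radians(j+turn); z=np.array([np.cos(a),np.sin(a),0])
    B=np.column_stack([x,np.cross(z,x),z]); print("full ang units",(R.from_matrix(A.T@B).as_rotvec()/(np.pi/2)).round(4))
E
python3 -c "
from h import *
go([.5155,.3762,.079],-3.6)"
```

```text
pos [0.5228 0.3715 0.1604] x axis [-0.016 -0.01  -1.   ] jaw deg -6.7 q [ 5.100e-01  4.280e-01  1.450e+00 -1.000e-03  1.282e+00  6.260e-01]
dp units [ 0.679  0.039 -0.055] turn ccw deg 3.1 -> ang x units -0.034 F [ 0.2 -0.6 -0.2] M [-0.01  0.    0.02] w 0.0848
full ang units [-0.034  -0.0096  0.0071]
```

arm_command(series=[{"dp":[0,0.04,-0.055],"angular":[-0.034,-0.01,0.007],"gripper":60},{"dp":[0.11,0,0],"angular":[0,0,0],"gripper":60},{"dp":[0.11,0,0],"angular":[0,0,0],"gripper":60},{"dp":[0.11,0,0],"angular":[0,0,0],"gripper":60},{"dp":[0.11,0,0],"angular":[0,0,0],"gripper":60},{"dp":[0.11,0,0],"angular":[0,0,0],"gripper":60},{"dp":[0,0,0],"angular":[0,0,0],"gripper":60},{"dp":[0,0,0],"angular":[0,0,0],"gripper":60}])

```text
clock: 3.15
position: [0.5169, 0.3759, 0.0872]
ee_rot: [0.706, 0.019, 0.708, -0.021]
contact_force: [-0.2, 0.1, -0.2]
width: 0.0602
```

```bash
python3 -c "
from h import *
go([.5155,.3762,.080],-3.6)"
```

```text
pos [0.5169 0.3759 0.0872] x axis [-0.002 -0.003 -1.   ] jaw deg -3.2 q [ 5.210e-01  4.760e-01  1.565e+00 -1.000e-03  1.104e+00  5.780e-01]
dp units [ 0.06   0.002 -0.011] turn ccw deg -0.4 -> ang x units 0.004 F [-0.2  0.1 -0.2] M [ 0.    0.05 -0.03] w 0.0602
full ang units [ 0.0041 -0.0014  0.0019]
```

arm_command(series=[{"dp":[0.06,0,-0.011],"angular":[0,0,0],"gripper":60},{"dp":[0,0,0],"angular":[0,0,0],"gripper":30},{"dp":[0,0,0],"angular":[0,0,0],"gripper":8},{"dp":[0,0,0],"angular":[0,0,0],"gripper":8},{"dp":[0,0,0],"angular":[0,0,0],"gripper":8},{"dp":[0,0,0],"angular":[0,0,0],"gripper":8},{"dp":[0,0,0],"angular":[0,0,0],"gripper":8},{"dp":[0,0,0],"angular":[0,0,0],"gripper":8}], grip_force=60)

```text
clock: 4.15
position: [0.5144, 0.3765, 0.0811]
ee_rot: [0.706, 0.019, 0.708, -0.021]
contact_force: [-1.3, 0.6, -0.5]
width: 0.0131
```

```bash
python3 -c "
from h import *
go([.5155,.3762,.080],-3.6)"
```

```text
pos [0.5144 0.3765 0.0811] x axis [-0.003 -0.002 -1.   ] jaw deg -3.2 q [0.523 0.48  1.576 0.    1.089 0.579]
dp units [ 0.009 -0.002  0.009] turn ccw deg -0.4 -> ang x units 0.004 F [-1.3  0.6 -0.5] M [ 0.05  0.11 -0.05] w 0.0131
full ang units [ 0.0039 -0.0018  0.0012]
```

Gripped (13 mm). Now 86° anticlockwise; seven rows of 9.9° first, then check.

arm_command(series=[{"dp":[0,0,0],"angular":[-0.11,0,0],"gripper":8},{"dp":[0,0,0],"angular":[-0.11,0,0],"gripper":8},{"dp":[0,0,0],"angular":[-0.11,0,0],"gripper":8},{"dp":[0,0,0],"angular":[-0.11,0,0],"gripper":8},{"dp":[0,0,0],"angular":[-0.11,0,0],"gripper":8},{"dp":[0,0,0],"angular":[-0.11,0,0],"gripper":8},{"dp":[0,0,0],"angular":[-0.11,0,0],"gripper":8},{"dp":[0,0,0],"angular":[0,0,0],"gripper":8}])

```text
clock: 5.15
position: [0.5142, 0.3765, 0.0811]
ee_rot: [0.584, -0.396, 0.587, 0.397]
contact_force: [-1.9, 0.8, -0.1]
width: 0.013
```

```bash
python3 -c "
from h import *
go([.5147,.3763,.080],83.5)"
```

```text
pos [0.5142 0.3765 0.0811] x axis [-0.004 -0.001 -1.   ] jaw deg 68.2 q [ 5.220e-01  4.800e-01  1.576e+00  1.000e-03  1.089e+00 -6.680e-01]
dp units [ 0.009 -0.004  0.   ] turn ccw deg 15.3 -> ang x units -0.17 F [-1.9  0.8 -0.1] M [0.03 0.09 0.06] w 0.013
full ang units [-0.17   -0.0014 -0.0021]
```

arm_command(series=[{"dp":[0,0,0],"angular":[-0.09,0,0],"gripper":8},{"dp":[0,0,0],"angular":[-0.08,0,0],"gripper":8},{"dp":[0,0,0],"angular":[-0.02,0,0],"gripper":8},{"dp":[0,0,0],"angular":[-0.02,0,0],"gripper":8},{"dp":[0,0,0],"angular":[-0.02,0,0],"gripper":8},{"dp":[0,0,0],"angular":[-0.02,0,0],"gripper":8},{"dp":[0,0,0],"angular":[0,0,0],"gripper":8},{"dp":[0,0,0],"angular":[0,0,0],"gripper":8}])

```text
clock: 6.15
position: [0.5129, 0.3765, 0.0813]
ee_rot: [0.498, -0.498, 0.501, 0.503]
contact_force: [-1.5, -0.7, 0.8]
width: 0.0131
```

```bash
python3 -c "
from h import *
go([.5147,.3763,.080],83.5)"
```

```text
pos [0.5129 0.3765 0.0813] x axis [-0.008  0.001 -1.   ] jaw deg 90.1 q [ 0.521  0.479  1.577  0.005  1.092 -1.054]
dp units [ 0.011 -0.015 -0.002] turn ccw deg -6.6 -> ang x units 0.074 F [-1.5 -0.7  0.8] M [ 0.01  0.37 -1.28] w 0.0131
full ang units [ 0.0735  0.0003 -0.0051]
```

The moment reads −1.28 N m, so the knob is at its stop. Open and rise.

arm_command(series=[{"dp":[0,0,0],"angular":[0.03,0,0],"gripper":13},{"dp":[0,0,0],"angular":[0,0,0],"gripper":50},{"dp":[0,0,0],"angular":[0,0,0],"gripper":50},{"dp":[0,0,0],"angular":[0,0,0],"gripper":50},{"dp":[-0.2,0,0],"angular":[0,0,0],"gripper":50},{"dp":[-0.4,0,0],"angular":[0,0,0],"gripper":50},{"dp":[-0.4,0,0],"angular":[0,0,0],"gripper":50},{"dp":[-0.2,0,0],"angular":[0,0,0],"gripper":50}])

```text
clock: 7.15
position: [0.5154, 0.3761, 0.2266]
ee_rot: [0.505, -0.492, 0.51, 0.492]
contact_force: [0.5, -1.0, 0.3]
width: 0.0503
```

```bash
python3 - <<'E'
from h import *
go([.36,.085,.22],0)
s=get_state(); d=get_image("wrist"); W=world(d,s)
m=(W[...,2]>.092)&(W[...,2]<.115)&(np.hypot(W[...,0]-.5155,W[...,1]-.3762)<.045)
p=W[m][:,:2]; q=p-p.mean(0); e=np.linalg.svd(q,full_matrices=False)[2][0]; print(m.sum(),p.mean(0),"bar",np.degrees(np.arctan2(e[1],e[0])))
m=(W[...,2]>.052)&(W[...,2]<.07)&(np.hypot(W[...,0]-.5155,W[...,1]-.3762)<.12)
print("box",cv2.minAreaRect(W[m][:,:2].astype(np.float32)))
cv2.imwrite("pics/e.png",d["image"])
E
```

```text
pos [0.5154 0.3761 0.2266] x axis [-0.005 -0.005 -1.   ] jaw deg 88.2 q [ 0.522  0.377  1.365 -0.002  1.406 -1.017]
dp units [ 0.072  1.219 -2.464] turn ccw deg -88.2 -> ang x units 0.98 F [ 0.5 -1.   0.3] M [-0.02 -0.    0.  ] w 0.0503
full ang units [ 9.803e-01 -4.600e-03  1.000e-04]
1016 [0.51227222 0.37530788] bar -6.479137076504425
box ((0.5141029357910156, 0.37508565187454224), (0.1500595659017563, 0.12909264862537384), 83.46236419677734)
```

View pics/e.png

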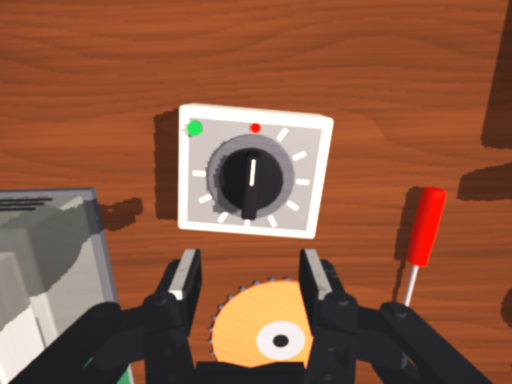

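The bar is at −6.5° and the box axis at −6.5°, with the pointer on the red dot (255,128), so the knob is off. On to the handle.

arm_command(series=[{"dp":[0,0.01,-0.4],"angular":[0,0,0],"gripper":40},{"dp":[0,0.01,-0.4],"angular":[0,0,0],"gripper":40},{"dp":[0,0.01,-0.4],"angular":[0,0,0],"gripper":40},{"dp":[0,0.01,-0.4],"angular":[0,0,0],"gripper":40},{"dp":[0,0.01,-0.4],"angular":[0,0,0],"gripper":40},{"dp":[0,0.02,-0.4],"angular":[0,0,0],"gripper":40},{"dp":[0,0,0],"angular":[0.115,0,0],"gripper":40},{"dp":[0,0,0],"angular":[0.115,0,0],"gripper":40}])

```text
clock: 8.2
position: [0.4995, 0.08, 0.2258]
ee_rot: [0.587, -0.395, 0.588, 0.391]
contact_force: [-0.6, -0.0, -0.1]
width: 0.0402
```

arm_command(series=[{"dp":[0,0,0],"angular":[0.115,0,0],"gripper":40},{"dp":[0,0,0],"angular":[0.115,0,0],"gripper":40},{"dp":[0,0,0],"angular":[0.115,0,0],"gripper":40},{"dp":[0,0,0],"angular":[0.115,0,0],"gripper":40},{"dp":[0,0,0],"angular":[0.115,0,0],"gripper":40},{"dp":[0,0,0],"angular":[0.115,0,0],"gripper":40},{"dp":[0,0,0],"angular":[0.05,0,0],"gripper":40},{"dp":[0,0,0],"angular":[0,0,0],"gripper":40}])

```text
clock: 9.2
position: [0.497, 0.0787, 0.2198]
ee_rot: [0.706, 0.003, 0.708, -0.009]
contact_force: [0.1, 0.2, 1.1]
width: 0.0401
```

```bash
python3 - <<'E'
from h import *
go([.4975,.09,.2],0)
s=get_state(); d=get_image("wrist"); W=world(d,s); im=d["image"].astype(int)
m=(im[...,2]>110)&(im[...,1]<80)&(W[...,2]>.14)&(W[...,2]<.18)&(d["depth"]>0)&(np.hypot(W[...,0]-.4975,W[...,1]-.09)<.09)
if m.sum()>5: 
  print("handle",m.sum(),W[m].mean(0),W[m].max(0),cv2.minAreaRect(W[m][:,:2].astype(np.float32)))
cv2.imwrite("pics/f.png",d["image"])
E
```

```text
pos [0.497  0.0787 0.2198] x axis [-0.004 -0.008 -1.   ] jaw deg -0.9 q [ 0.024  0.178  1.668 -0.008  1.301  0.043]
dp units [0.165 0.096 0.004] turn ccw deg 0.9 -> ang x units -0.011 F [0.1 0.2 1.1] M [-0.06 -0.02  0.  ] w 0.0401
full ang units [-0.0105 -0.0026  0.0048]
handle 3497 [0.49665009 0.09563039 0.15845685] [0.50371103 0.15486216 0.16159162] ((0.49663591384887695, 0.08891340345144272), (0.014022399671375751, 0.13189712166786194), 0.07350621372461319)
```

View pics/f.png

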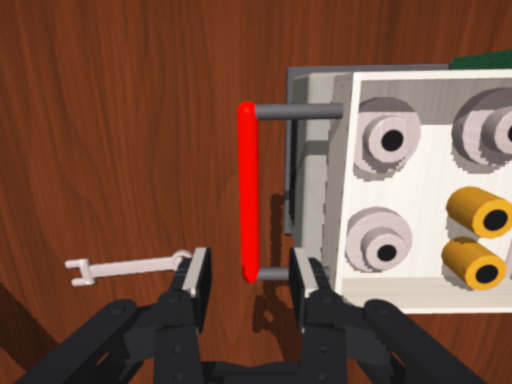

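The handle centre is (0.497, 0.089), and the fingers straddle it. Descend and grip.

arm_command(series=[{"dp":[0,0.09,0],"angular":[-0.01,-0.003,0.005],"gripper":40},{"dp":[0.14,0,0],"angular":[0,0,0],"gripper":40},{"dp":[0.14,0,0],"angular":[0,0,0],"gripper":40},{"dp":[0.14,0,0],"angular":[0,0,0],"gripper":40},{"dp":[0.14,0,0],"angular":[0,0,0],"gripper":40},{"dp":[0.12,0,0],"angular":[0,0,0],"gripper":40},{"dp":[0,0,0],"angular":[0,0,0],"gripper":40},{"dp":[0,0,0],"angular":[0,0,0],"gripper":40}])

```text
clock: 10.25
position: [0.4979, 0.0939, 0.136]
ee_rot: [0.709, -0.003, 0.706, 0.005]
contact_force: [0.3, 0.5, -0.5]
width: 0.04
```

```bash
python3 -c "
from h import *
go([.4967,.089,.137],0)"
```

```text
pos [0.4979 0.0939 0.136 ] x axis [ 0.004  0.004 -1.   ] jaw deg 0.6 q [0.046 0.247 1.801 0.004 1.089 0.033]
dp units [-0.009 -0.041 -0.011] turn ccw deg -0.6 -> ang x units 0.007 F [ 0.3  0.5 -0.5] M [-0.02  0.01 -0.01] w 0.04
full ang units [ 0.0071  0.0028 -0.0026]
```

arm_command(series=[{"dp":[-0.01,-0.04,-0.01],"angular":[0.007,0.003,-0.003],"gripper":40},{"dp":[0,0,0],"angular":[0,0,0],"gripper":20},{"dp":[0,0,0],"angular":[0,0,0],"gripper":8},{"dp":[0,0,0],"angular":[0,0,0],"gripper":8},{"dp":[0,0,0],"angular":[0,0,0],"gripper":8},{"dp":[0,0,0],"angular":[0,0,0],"gripper":8},{"dp":[0,0,0],"angular":[0,0,0],"gripper":8},{"dp":[0,0,0],"angular":[0,0,0],"gripper":8}], grip_force=45)

```text
clock: 11.25
position: [0.4963, 0.0888, 0.1386]
ee_rot: [0.707, -0.0, 0.707, -0.0]
contact_force: [-2.2, 0.5, 0.3]
width: 0.0122
```

arm_command(series=[{"dp":[-0.134,0,0.018],"angular":[0,0,0],"gripper":8},{"dp":[-0.132,0,0.028],"angular":[0,0,0],"gripper":8},{"dp":[-0.13,0,0.037],"angular":[0,0,0],"gripper":8},{"dp":[-0.127,0,0.047],"angular":[0,0,0],"gripper":8},{"dp":[-0.123,0,0.056],"angular":[0,0,0],"gripper":8},{"dp":[-0.118,0,0.065],"angular":[0,0,0],"gripper":8},{"dp":[0,0,0],"angular":[0,0,0],"gripper":8},{"dp":[0,0,0],"angular":[0,0,0],"gripper":8}])

```text
clock: 12.25
position: [0.5206, 0.0889, 0.2232]
ee_rot: [0.699, -0.0, 0.715, -0.0]
contact_force: [-1.8, -0.3, -1.6]
width: 0.0122
```

```bash
cat >> h.py <<'E'
def arc(th,hx,gz=.019,y=.089,jaw=0):
    c,s=np.cos(th),np.sin(th); go([hx-.215*c+.02*s,y,.135+.215*s+.02*c-gz],jaw)
E
python3 -c "
from h import *
for t in (.45,.6,.75,.9,1.05): print(t); arc(t,.7118)"
```

```text
0.45
pos [0.5206 0.0889 0.2232] x axis [-0.022 -0.001 -1.   ] jaw deg -0.0 q [ 0.037  0.222  1.6   -0.     1.341  0.038]
dp units [-0.037  0.001  0.052] turn ccw deg 0.0 -> ang x units -0.0 F [-1.8 -0.3 -1.6] M [-0.04  0.19 -0.01] w 0.0122
full ang units [-0.0002 -0.014   0.0006]
0.6
pos [0.5206 0.0889 0.2232] x axis [-0.022 -0.001 -1.   ] jaw deg -0.0 q [ 0.037  0.222  1.6   -0.     1.341  0.038]
dp units [-0.26   0.001  0.203] turn ccw deg 0.0 -> ang x units -0.0 F [-1.8 -0.3 -1.6] M [-0.04  0.19 -0.01] w 0.0122
full ang units [-0.0002 -0.014   0.0006]
0.75
pos [0.5206 0.0889 0.2232] x axis [-0.022 -0.001 -1.   ] jaw deg -0.0 q [ 0.037  0.222  1.6   -0.     1.341  0.038]
dp units [-0.458  0.001  0.386] turn ccw deg 0.0 -> ang x units -0.0 F [-1.8 -0.3 -1.6] M [-0.04  0.19 -0.01] w 0.0122
full ang units [-0.0002 -0.014   0.0006]
0.9
pos [0.5206 0.0889 0.2232] x axis [-0.022 -0.001 -1.   ] jaw deg -0.0 q [ 0.037  0.222  1.6   -0.     1.341  0.038]
dp units [-0.627  0.001  0.596] turn ccw deg 0.0 -> ang x units -0.0 F [-1.8 -0.3 -1.6] M [-0.04  0.19 -0.01] w 0.0122
full ang units [-0.0002 -0.014   0.0006]
1.05
pos [0.5206 0.0889 0.2232] x axis [-0.022 -0.001 -1.   ] jaw deg -0.0 q [ 0.037  0.222  1.6   -0.     1.341  0.038]
dp units [-0.762  0.001  0.83 ] turn ccw deg 0.0 -> ang x units -0.0 F [-1.8 -0.3 -1.6] M [-0.04  0.19 -0.01] w 0.0122
full ang units [-0.0002 -0.014   0.0006]
```

arm_command(series=[{"dp":[-0.09,0,0.06],"angular":[0,-0.007,0],"gripper":8},{"dp":[-0.087,0,0.068],"angular":[0,-0.007,0],"gripper":8},{"dp":[-0.085,0,0.075],"angular":[0,-0.004,0],"gripper":8},{"dp":[-0.1,0,0.088],"angular":[0,-0.004,0],"gripper":8},{"dp":[-0.1,0,0.095],"angular":[0,-0.004,0],"gripper":8},{"dp":[-0.087,0,0.1],"angular":[0,-0.004,0],"gripper":8},{"dp":[-0.085,0,0.108],"angular":[0,-0.004,0],"gripper":8},{"dp":[0,0,0],"angular":[0,0,0],"gripper":8}])

```text
clock: 13.25
position: [0.5878, 0.0889, 0.3015]
ee_rot: [0.713, -0.001, 0.701, -0.001]
contact_force: [-1.2, -0.7, -2.6]
width: 0.012
```

```bash
python3 -c "
from h import *
for t in (.9,1.0,1.1,1.16): print(t); arc(t,.7118)"
```

```text
0.9
pos [0.5878 0.0889 0.3015] x axis [ 0.018 -0.002 -1.   ] jaw deg 0.0 q [ 0.034  0.267  1.347 -0.002  1.511  0.035]
dp units [0.04  0.001 0.049] turn ccw deg -0.0 -> ang x units 0.0 F [-1.2 -0.7 -2.6] M [0.03 0.4  0.  ] w 0.012
full ang units [0.     0.0113 0.0011]
1.0
pos [0.5878 0.0889 0.3015] x axis [ 0.018 -0.002 -1.   ] jaw deg 0.0 q [ 0.034  0.267  1.347 -0.002  1.511  0.035]
dp units [-0.048  0.001  0.206] turn ccw deg -0.0 -> ang x units 0.0 F [-1.2 -0.7 -2.6] M [0.03 0.4  0.  ] w 0.012
full ang units [0.     0.0113 0.0011]
1.1
pos [0.5878 0.0889 0.3015] x axis [ 0.018 -0.002 -1.   ] jaw deg 0.0 q [ 0.034  0.267  1.347 -0.002  1.511  0.035]
dp units [-0.12   0.001  0.371] turn ccw deg -0.0 -> ang x units 0.0 F [-1.2 -0.7 -2.6] M [0.03 0.4  0.  ] w 0.012
full ang units [0.     0.0113 0.0011]
1.16
pos [0.5878 0.0889 0.3015] x axis [ 0.018 -0.002 -1.   ] jaw deg 0.0 q [ 0.034  0.267  1.347 -0.002  1.511  0.035]
dp units [-0.155  0.001  0.473] turn ccw deg -0.0 -> ang x units 0.0 F [-1.2 -0.7 -2.6] M [0.03 0.4  0.  ] w 0.012
full ang units [0.     0.0113 0.0011]
```

arm_command(series=[{"dp":[-0.025,0,0.08],"angular":[0,0.005,0],"gripper":8},{"dp":[-0.03,0,0.085],"angular":[0,0.005,0],"gripper":8},{"dp":[-0.03,0,0.085],"angular":[0,0,0],"gripper":8},{"dp":[-0.025,0,0.09],"angular":[0,0,0],"gripper":8},{"dp":[-0.02,0,0.09],"angular":[0,0,0],"gripper":8},{"dp":[0,0,0],"angular":[0,0,0],"gripper":8},{"dp":[0,0,0],"angular":[0,0,0],"gripper":8},{"dp":[0,0,0],"angular":[0,0,0],"gripper":8}])

```text
clock: 14.25
position: [0.6312, 0.0889, 0.3259]
ee_rot: [0.704, -0.001, 0.71, -0.001]
contact_force: [-0.7, -0.6, -1.1]
width: 0.0124
```

```bash
python3 - <<'E'
from h import *
for t in (1.05,1.13): print(t); arc(t,.7118)
a=get_image("scene"); cv2.imwrite("pics/g.png",cv2.resize(a["image"][120:384,180:420],None,fx=2.2,fy=2.2))
E
```

```text
1.05
pos [0.6312 0.0889 0.3259] x axis [-0.009 -0.002 -1.   ] jaw deg 0.0 q [ 0.032  0.346  1.174 -0.002  1.632  0.031]
dp units [ 0.113  0.001 -0.074] turn ccw deg -0.0 -> ang x units 0.0 F [-0.7 -0.6 -1.1] M [-0.03  0.14 -0.01] w 0.0124
full ang units [ 0.0004 -0.006   0.0016]
1.13
pos [0.6312 0.0889 0.3259] x axis [-0.009 -0.002 -1.   ] jaw deg 0.0 q [ 0.032  0.346  1.174 -0.002  1.632  0.031]
dp units [0.057 0.001 0.059] turn ccw deg -0.0 -> ang x units 0.0 F [-0.7 -0.6 -1.1] M [-0.03  0.14 -0.01] w 0.0124
full ang units [ 0.0004 -0.006   0.0016]
```

View pics/g.png

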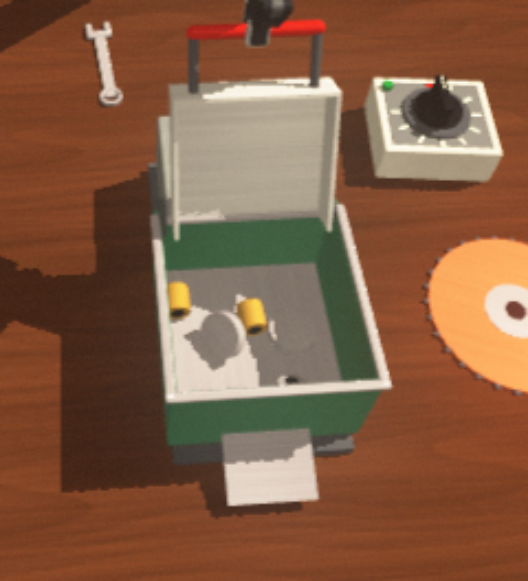

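The tray floor is empty. Both brass bushes, at (178,300) and (252,315), and what look like the flanges lie in the hopper. A depth count on the scene camera should confirm this before lowering.

```bash
python3 - <<'E'
from h import *
d=get_image("scene"); W=world(d)
# hopper interior
m=(W[...,0]>.715)&(W[...,0]<.90)&(W[...,1]>-.005)&(W[...,1]<.185)&(W[...,2]>.033)&(W[...,2]<.09)&(d["depth"]>0)
n,l,st,c=cv2.connectedComponentsWithStats(m.astype(np.uint8))
for i in range(1,n):
    if st[i,4]>20: print(st[i].tolist(),W[l==i].mean(0).round(3),W[l==i].min(0).round(3),W[l==i].max(0).round(3))
b=d["image"]; cv2.imwrite("pics/h.png",np.vstack([cv2.resize(b[215:345,245:365],None,fx=4,fy=4,interpolation=2)]))
E
```

```text
[325, 228, 19, 65, 410] [0.798 0.184 0.063] [0.715 0.183 0.033] [0.883 0.185 0.09 ]
[256, 248, 11, 16, 140] [0.761 0.014 0.048] [0.74  0.003 0.033] [0.774 0.027 0.056]
[271, 256, 53, 28, 907] [0.805 0.096 0.051] [0.767 0.035 0.033] [0.832 0.16  0.072]
[306, 290, 14, 5, 53] [0.868 0.122 0.059] [0.858 0.107 0.05 ] [0.875 0.135 0.066]
```

View pics/h.png

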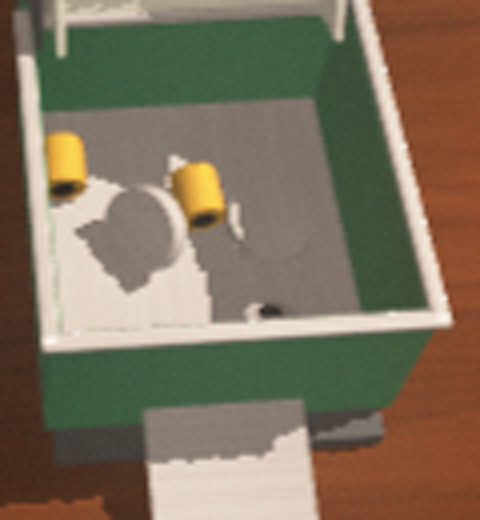

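Both bushes and all three flanges, at (150,235), (270,230) and (265,312), are in the hopper below the rim. Lowering the tray along the arc.

arm_command(series=[{"dp":[0.03,0,-0.1],"angular":[0,0,0],"gripper":8},{"dp":[0.045,0,-0.1],"angular":[0,0,0],"gripper":8},{"dp":[0.06,0,-0.1],"angular":[0,0,0],"gripper":8},{"dp":[0.075,0,-0.1],"angular":[0,0,0],"gripper":8},{"dp":[0.085,0,-0.1],"angular":[0,0,0],"gripper":8},{"dp":[0.095,0,-0.1],"angular":[0,0,0],"gripper":8},{"dp":[0.1,0,-0.095],"angular":[0,0,0],"gripper":8},{"dp":[0,0,0],"angular":[0,0,0],"gripper":8}])

```text
clock: 15.35
position: [0.549, 0.0888, 0.269]
ee_rot: [0.713, -0.001, 0.701, -0.0]
contact_force: [2.1, -0.1, -3.6]
width: 0.0124
```

```bash
python3 -c "
from h import *
for t in (.8,.7,.6,.5,.4,.3): print(t); arc(t,.7118,.016)" | grep -v full
```

```text
0.8
pos [0.549  0.0888 0.269 ] x axis [ 0.016 -0.002 -1.   ] jaw deg 0.0 q [ 0.037  0.22   1.489 -0.003  1.416  0.037]
dp units [-0.148  0.001  0.23 ] turn ccw deg -0.0 -> ang x units 0.001 F [ 2.1 -0.1 -3.6] M [ 0.05 -0.34  0.  ] w 0.0124
0.7
pos [0.549  0.0888 0.269 ] x axis [ 0.016 -0.002 -1.   ] jaw deg 0.0 q [ 0.037  0.22   1.489 -0.003  1.416  0.037]
dp units [-0.03   0.001  0.094] turn ccw deg -0.0 -> ang x units 0.001 F [ 2.1 -0.1 -3.6] M [ 0.05 -0.34  0.  ] w 0.0124
0.6
pos [0.549  0.0888 0.269 ] x axis [ 0.016 -0.002 -1.   ] jaw deg 0.0 q [ 0.037  0.22   1.489 -0.003  1.416  0.037]
dp units [ 0.1    0.002 -0.029] turn ccw deg -0.0 -> ang x units 0.001 F [ 2.1 -0.1 -3.6] M [ 0.05 -0.34  0.  ] w 0.0124
0.5
pos [0.549  0.0888 0.269 ] x axis [ 0.016 -0.002 -1.   ] jaw deg 0.0 q [ 0.037  0.22   1.489 -0.003  1.416  0.037]
dp units [ 0.243  0.002 -0.14 ] turn ccw deg -0.0 -> ang x units 0.001 F [ 2.1 -0.1 -3.6] M [ 0.05 -0.34  0.  ] w 0.0124
0.4
pos [0.549  0.0888 0.269 ] x axis [ 0.016 -0.002 -1.   ] jaw deg 0.0 q [ 0.037  0.22   1.489 -0.003  1.416  0.037]
dp units [ 0.395  0.002 -0.235] turn ccw deg -0.0 -> ang x units 0.001 F [ 2.1 -0.1 -3.6] M [ 0.05 -0.34  0.  ] w 0.0124
0.3
pos [0.549  0.0888 0.269 ] x axis [ 0.016 -0.002 -1.   ] jaw deg 0.0 q [ 0.037  0.22   1.489 -0.003  1.416  0.037]
dp units [ 0.556  0.003 -0.315] turn ccw deg -0.0 -> ang x units 0.001 F [ 2.1 -0.1 -3.6] M [ 0.05 -0.34  0.  ] w 0.0124
```

arm_command(series=[{"dp":[0.1,0,-0.08],"angular":[0,0.005,0],"gripper":8},{"dp":[0.105,0,-0.07],"angular":[0,0.005,0],"gripper":8},{"dp":[0.11,0,-0.065],"angular":[0,0.003,0],"gripper":8},{"dp":[0.115,0,-0.06],"angular":[0,0.003,0],"gripper":8},{"dp":[0.12,0,-0.05],"angular":[0,0.003,0],"gripper":8},{"dp":[0.125,0,-0.045],"angular":[0,0.003,0],"gripper":8},{"dp":[0.125,0,-0.035],"angular":[0,0.003,0],"gripper":8},{"dp":[0,0,0],"angular":[0,0,0],"gripper":8}])

```text
clock: 16.35
position: [0.5, 0.0888, 0.1696]
ee_rot: [0.701, -0.001, 0.713, -0.0]
contact_force: [0.9, 0.5, -1.0]
width: 0.0117
```

```bash
python3 -c "
from h import *
for t in (.2,.1,.02): print(t); arc(t,.7118,.016)"
```

```text
0.2
pos [0.5    0.0888 0.1696] x axis [-0.018 -0.001 -1.   ] jaw deg 0.0 q [ 3.900e-02  2.290e-01  1.731e+00 -1.000e-03  1.199e+00  3.900e-02]
dp units [-0.098  0.001  0.041] turn ccw deg -0.0 -> ang x units 0.0 F [ 0.9  0.5 -1. ] M [ 0.05 -0.23  0.  ] w 0.0117
full ang units [ 0.0004 -0.0115  0.0009]
0.1
pos [0.5    0.0888 0.1696] x axis [-0.018 -0.001 -1.   ] jaw deg 0.0 q [ 3.900e-02  2.290e-01  1.731e+00 -1.000e-03  1.199e+00  3.900e-02]
dp units [0.077 0.002 0.001] turn ccw deg -0.0 -> ang x units 0.0 F [ 0.9  0.5 -1. ] M [ 0.05 -0.23  0.  ] w 0.0117
full ang units [ 0.0004 -0.0115  0.0009]
0.02
pos [0.5    0.0888 0.1696] x axis [-0.018 -0.001 -1.   ] jaw deg 0.0 q [ 3.900e-02  2.290e-01  1.731e+00 -1.000e-03  1.199e+00  3.900e-02]
dp units [ 0.22   0.002 -0.019] turn ccw deg -0.0 -> ang x units 0.0 F [ 0.9  0.5 -1. ] M [ 0.05 -0.23  0.  ] w 0.0117
full ang units [ 0.0004 -0.0115  0.0009]
```

arm_command(series=[{"dp":[0.08,0,0],"angular":[0,-0.005,0],"gripper":8},{"dp":[0.08,0,-0.01],"angular":[0,-0.005,0],"gripper":8},{"dp":[0.05,0,-0.01],"angular":[0,0,0],"gripper":8},{"dp":[0,0,0],"angular":[0,0,0],"gripper":8},{"dp":[0,0,0],"angular":[0,0,0],"gripper":40},{"dp":[0,0,0],"angular":[0,0,0],"gripper":40},{"dp":[0,0,0],"angular":[0,0,0],"gripper":40},{"dp":[0,0,0],"angular":[0,0,0],"gripper":40}])

```text
clock: 17.35
position: [0.4962, 0.0885, 0.1437]
ee_rot: [0.706, -0.001, 0.708, -0.0]
contact_force: [0.1, 0.6, 0.1]
width: 0.0398
```

arm_command(series=[{"dp":[-0.1,0,0],"angular":[0,0,0],"gripper":40},{"dp":[-0.2,0,0],"angular":[0,0,0],"gripper":40},{"dp":[-0.3,0,0],"angular":[0,0,0],"gripper":40},{"dp":[-0.3,0,0],"angular":[0,0,0],"gripper":40},{"dp":[-0.2,0,-0.2],"angular":[0,0,0],"gripper":40},{"dp":[0,0,-0.4],"angular":[0,0,0],"gripper":40},{"dp":[0,0,-0.4],"angular":[0,0,0],"gripper":40},{"dp":[0,0,0],"angular":[0,0,0],"gripper":40}])

```text
clock: 18.35
position: [0.3751, 0.0886, 0.2859]
ee_rot: [0.709, -0.001, 0.706, -0.0]
contact_force: [1.0, -0.3, 0.2]
width: 0.04
```

arm_command(series=[{"dp":[0,0,0],"angular":[0,0,0],"gripper":40},{"dp":[0,0,0],"angular":[0,0,0],"gripper":40},{"dp":[0,0,0],"angular":[0,0,0],"gripper":40},{"dp":[0,0,0],"angular":[0,0,0],"gripper":40},{"dp":[0,0,0],"angular":[0,0,0],"gripper":40},{"dp":[0,0,0],"angular":[0,0,0],"gripper":40},{"dp":[0,0,0],"angular":[0,0,0],"gripper":40},{"dp":[0,0,0],"angular":[0,0,0],"gripper":40}])

```text
clock: 19.35
position: [0.3786, 0.0885, 0.2864]
ee_rot: [0.709, -0.001, 0.705, -0.001]
contact_force: [-0.0, 0.1, -1.1]
width: 0.0402
```

```bash
python3 - <<'E'
from h import *
s=get_state(); print(s["position"],s["contact_force"],s["width"])
a=get_image("top"); W=world(a); im=a["image"].astype(int)
u,v=np.meshgrid(np.arange(512),np.arange(384)); o=np.load("im0.npz")
m=(u>185)&(u<250)&(v>215)&(v<245)&(im[...,2]>120)&(im[...,1]<80)&(W[...,2]>.1)&(W[...,2]<.3)
print("handle",m.sum(),W[m].mean(0),np.median(W[m][:,2]))
for n,b in(("bin/bottle",(340,420,155,280)),):
    x0,x1,y0,y1=b; print(n,"changed px",(np.abs(im-o["top"]).max(-1)[y0:y1,x0:x1]>60).sum())
k=(u>105)&(u<145)&(v>212)&(v<250)&(W[...,2]>.094)&(W[...,2]<.115); p=W[k][:,:2]; e=np.linalg.svd(p-p.mean(0),full_matrices=False)[2][0]; print("bar",np.degrees(np.arctan2(e[1],e[0])))
cv2.imwrite("pics/i.png",cv2.resize(a["image"][75:270,80:280],None,fx=3,fy=3,interpolation=2))
E
```

```text
[0.3786444  0.08849822 0.28642613] [-0.04139573  0.11924768 -1.07252952] 0.040191598821777336
handle 221 [0.49747464 0.08902614 0.16020102] 0.16026833564835763
bin/bottle changed px 390
bar 173.3849817571075
```

View pics/i.png

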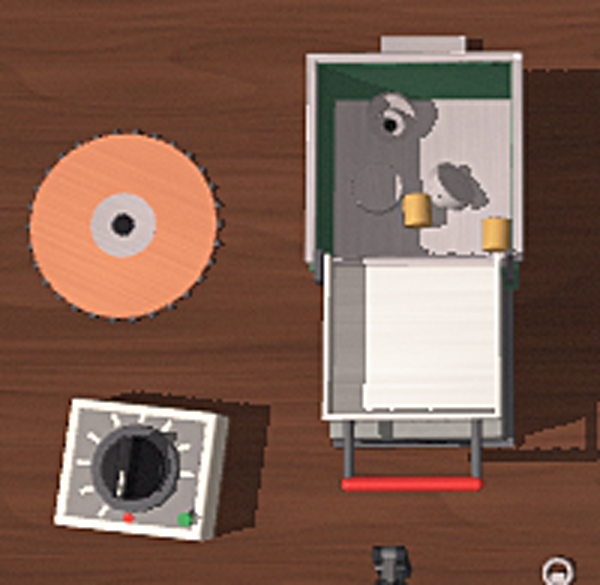

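The tray is empty and level, all five blanks are in the hopper, and the knob bar is at 173.4° against 173.4° for off. The gripper is clear of everything. Handing in.

```bash
python3 -c "
from rig import *
print(sign_off())"
```

```text
the job is handed in; nothing more can be done
None
```

The job is handed in at about 19.5 s on the robot's clock. I turned the speed knob to its off stop, tipped the tray to about 1.1 rad, lowered it in the grip, let go and backed away. The hand-in gave no verdict.

Last checks:
- **Knob:** the grip bar lies within about 0.1° of the box's x axis, with the pointer on the red dot.
- **Tray:** it is empty, and the handle is back at its starting height (0.1603 m, against 0.1602 m at the start).
- **Blanks:** the last top view shows all five (three flanges, two bushes) inside the hopper. An earlier depth check found nothing above 72 mm over the bench, well below the rim. I did not measure their speeds, but about 5 s passed between the tipping and the hand-in.
- **Gripper:** it stands clear with about 1 N of residual force reading.
- **Bin and bottle:** this is the one check that did not come out clean. About 390 pixels changed in that part of the top view, and I did not look into it. I put it down to the arm's moving shadow, since the gripper never went near either of them.

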